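# Load the weighted glue press with its lever

### The job

Load the sanding block, whose new facing has just been glued on, into the weighted glue press: press the press's long lever down until the sprung catch snaps over it and keeps the heavy plate up, push the block along the board until it is fully home against the end stop under the plate, then press down the catch's thumb tab so that the lever comes up and the plate settles on the block. Only press and push with the fingers: do not pick the block up, do not touch the plate, and leave everything else on the table where it is.

Things in the scene. Friction and masses are not known exactly. Their poses are not given: they have to be found in the camera images.
- press: Press board, plywood 310x225x12 mm, fixed to the table. Frame: origin on the table under the middle of the plate's front edge (empty bay); x runs from the loading end, near the robot, into the bay, y to the left, z up. Board x -195..115, y -85..140, top z 12. Two wooden guides 7 high, inner faces y +-16, x -38..68, with flared lead-ins opening to y +-36 at x -79. Lever and catch at the left (+y)
- bay_home (a point): where the block's centre is when it is home, its length along press x: press x 23, y 0, z 20. The end stop (9 high) has its face 35 mm farther in, at press x 58; a block at home sticks out 12 mm in front of the plate, so it can be pushed home by its near end without reaching under the plate
- plate: The heavy flap: dark steel plate 83x72x6 mm with a steel weight bolted on, 0.85 kg; origin on its hinge at press x 85, y 0, z 28; it swings up about the hinge, its front edge towards the robot. A side pin rests over the lever's short end, so pressing the lever's long end raises it
- plate_edge (a point): middle of the plate's lower front edge. Its z in the press frame: 19 mm with the bay empty and the plate down (too low for the block), about 50 caught up, 28 lying level on the block
- lever (a joint): lever angle, rad: 0 = at rest, long end up; grows as the long end is pressed down; stop at 0.352; by 0.335 the catch has snapped over it; let go, it then stays at about 0.31. A light spring brings it up again when the catch lets go; nothing else holds it
- lever_pad (a point): middle of the top of the black ribbed pad 28x26 mm on the lever's long end: press here. Pivot 131 mm farther in (press x 15, y 56, z 42). The pad's top is about 76 mm above the table at rest, 30 mm at the stop. Pressing it down takes 2 to 8 N, most at the start and while it pushes the catch aside; at the stop the force rises
- catch (a joint): angle of the sprung hook catch, rad: 0 = closed, also at the start; the lever pushes it aside on the way down and it snaps back; 0.32 = stop, tab fully pressed; from about 0.25 it lets the lever go; it springs back to 0 when its tab is let go
- catch_tab (a point): middle of the top of the catch's black thumb tab 26x24 mm, 58 mm left of the lever (press x -70, y 114, z 43.5); press straight down 13 to 17 mm with 1 to 4 N. It swings about a pin along press x at press y 60, z 17
- block_mid (a point): centre of the brown sanding block, 28x70x16 mm, 30 g, lying loose on the board before the guides; its own y axis is its length, which lies within 0.22 rad of the press's x axis
- glue_bottle: bystander: small white square cement bottle with green cap, 30x30x61 mm; origin under its middle; leave it alone
- tweezers: bystander: steel tweezers, 16x117x10 mm; origin under its middle; leave it alone
- mask_tape: bystander: roll of masking tape, 68 across, 18 high mm; origin under its middle; leave it alone
- needle_file: bystander: thin needle file with a red grip, 10x154x9 mm; origin under its middle; leave it alone
- peg_clamp: bystander: wooden clamping peg, 15x72x12 mm, lying on the board to the right of the guides; origin under its middle; leave it alone
- small_pot: bystander: small paint pot, 33 across, 34 high mm; origin under its middle; leave it alone
- large_pot: bystander: larger paint pot, 38 across, 42 high mm; origin under its middle; leave it alone
Things that resemble listed ones, but are neither listed nor needed, are in the scene too. What is shaped like the part that bears block_mid but blue or orange is not meant.

How it is judged:
By the outcome, as a careful person would: the job done as asked, in the order asked, and still so for the second after the job is handed in, with the robot touching nothing.
It also fails if it takes over 58 s, if anything falls off the work surface, if the arm or the gripper's body presses on something with over 40 N, if the wrist force passes 120 N, or if a joint passes its speed limit or range.

### The arm

A 6-joint arm with a two-finger parallel gripper is mounted at the origin on a cart in front of the work surface, level with it; the furniture and walls round the work are solid. World frame = base frame: x ahead of the robot, y to its left, z up, the work surface at z = 0. Lengths are in m, angles in rad, forces in N, time in s.
With the tool pointing down it reaches from about 0.35 to 0.775 m from the base axis. Payload 7.3 kg.
Tool frame: the origin (TCP) lies at the very end of the fingers, on their centre line; the grasp point (between the pads) lies 19 mm behind it; z points along the fingers, x is the direction in which the jaws open and shut, and the axes are right-handed (so a half turn about z gives the same grasp; the last joint's range is limited). The gripper opens to 92 mm and grips with 3 to 60 N. Pads are 19 mm wide; open, the fingers measure 130 mm over their backs; the gripper's body (75 mm by 190 mm) begins 47 mm behind the grasp point.
Start: joints at [1.075, 0.342, 1.524, -0, 1.275, -0.146], TCP at [0.18, 0.493, 0.19] pointing down, gripper open.
Joint ranges: [-2.53, 2.53], [-0.77, 2.02], [0.04, 2.7], [-1, 4.14], [0.28, 2.66], [-3.11, 3.11]. Speed limits (rad/s): [2.57, 2.57, 3.14, 3.14, 3.14, 3.14].

### API

Orientations are given as [roll, pitch, yaw] about the fixed x, y, z axes, in that order (R = Rz(yaw) Ry(pitch) Rx(roll)).
In Python, from cell import robot, read_camera, nets gives the robot as it stands. The module is installed in compiled form; this text tells all that it offers.
- The arm moves only by the tool carry_out, never from a script. Its arguments are lists of equal length, an entry for each row: "translation": the shift along the tool's x, y, z in m, a list of three; "turn": the turn, a rotation vector about the tool's x, y, z in rad, a list of three; "gripper": the gripper's target within -1 to 1 (shut at 1, half-way at 0, fully open at -1). A call has 1 to 10 rows; each row shifts and turns the commanded pose from where the row before left it, along the tool's axes as they then stand; what a row does not reach is not made up. A row lasts 1/10 s, in which the tool goes at most 50 mm and 8.59 degrees, less where a joint would pass 70% of its speed; a pose out of reach is approached as far as the arm can. A call with a gripper value outside its range is refused whole. The fingers move at their own pace and stop on an object; "squeeze" is the grip in N (left out, the last holds). Time passes only in rows, so rows that do not move let the fingers close. It gives the time, the measured TCP pose, the force and the opening at its end, in the units of the state.
- robot.observe(): the state, without advancing time (a new reading comes with each control period).
- read_camera(name): name is "scene" or "side" or "wrist"; returns a dict with "img" (420x560x3 uint8, red, green, blue), "fx", "fy", "cx", "cy" (pixels), "world_from_camera" (4x4, takes a point from camera to world coordinates). Camera axes: x right, y down, z forward; pixel columns grow to the right and rows downward; lengths in m; the calibration is good to about 2 mm. The wrist camera is an equidistant fisheye: a pixel r from the principal point sees the ray r / f radians off the axis. A picture is of the moment at which its call begins. There is no depth.
- robot.hand_in(): hands the job in, once; it reports no verdict.
Trained networks look in a picture, given as the dict that the camera call returned (one of the last four; its "shot" number tells which), for a name from the list of things; names that differ only in an ending like _2 or _b are one class to them, and where a whole thing is asked for, a point or a joint stands for the part that bears it (a point fixed in the world has none). Each returns a list of dicts, best first, with "score" (0 to 1); they miss things now and then, are a little off and sometimes report something else, mostly with a low value. They report only what shows in the picture. A call takes as long as a camera call. They do not tell look-alikes from the thing itself.
- nets.regions_of(picture, name): "region" (420x560 bool, what is visible of it) and "pixel" ([column, row] in pixels, amid what is visible of it).
- nets.tip_of(picture, name): "pixel" ([column, row] in pixels: a listed point, or the origin of a listed thing).
The state is a dict: "time": time; "qpos": joint angles; "qvel": joint speeds; "joint_efforts": joint torques, N m; "tool_pos": TCP position; "tool_rot": TCP orientation; "contact_force": force on the tool from outside, world axes, zero at the start; "torque": the same for the moment, N m; "opening": finger opening in m.
Only numpy, scipy, OpenCV 4.12 (cv2) and the standard library are available. Lean on these libraries where they do the work, as an engineer would, in place of code of your own. Each camera call takes 0.05 s, during which the arm holds its last target. There are 200 camera calls.

## Working session

There is one attempt and no reset: what is moved stays moved. The work goes in short steps, Python scripts to look and compute and a tool call to move; the robot and the scene stay as the last step left them, time stands still between calls to the robot, and variables do not carry over. Pictures are saved under pics/ and viewed, about 8 in all and at most 12, crops included, and the job is handed in when it is done.

Besides the shell and the picture viewer there is one more tool, called after "Emit:" as name(argument=value, ...) on one line, values as JSON. carry_out: Moves the arm, as the interface text tells. Its arguments: {"type":"object","properties":{"translation":{"type":"array","items":{"type":"array","items":{"type":"number"}}},"turn":{"type":"array","items":{"type":"array","items":{"type":"number"}}},"gripper":{"type":"array","items":{"type":"number"}},"squeeze":{"type":"number"}},"required":["translation","turn","gripper"]}

```bash
mkdir -p pics; cat > h.py <<'E'
import numpy as np, cv2
from cell import robot, read_camera, nets
from scipy.spatial.transform import Rotation as R
def save(p,n,crop=None,s=1):
    im=p["img"][:,:,::-1]
    if crop: im=im[crop[1]:crop[3],crop[0]:crop[2]]
    cv2.imwrite("pics/"+n,cv2.resize(im,None,fx=s,fy=s,interpolation=cv2.INTER_CUBIC))
def ray(p,px,wrist=False):
    u=(px[0]-p["cx"])/p["fx"];v=(px[1]-p["cy"])/p["fy"]
    if wrist:
        r=np.hypot(u,v);k=np.sin(r)/r if r>1e-9 else 1
        d=np.array([u*k,v*k,np.cos(r)])
    else: d=np.array([u,v,1.])
    T=p["world_from_camera"];return T[:3,3],T[:3,:3]@d/np.linalg.norm(d)
def atz(p,px,z,wrist=False):
    o,d=ray(p,px,wrist);return o+d*(z-o[2])/d[2]
def proj(p,X,wrist=False):
    T=p["world_from_camera"];c=T[:3,:3].T@(np.asarray(X)-T[:3,3])
    if wrist:
        r=np.hypot(c[0],c[1]);t=np.arctan2(r,c[2]);return np.array([p["cx"]+p["fx"]*t*c[0]/r,p["cy"]+p["fy"]*t*c[1]/r])
    return np.array([p["cx"]+p["fx"]*c[0]/c[2],p["cy"]+p["fy"]*c[1]/c[2]])
E
python3 - <<'E'
from h import *
np.set_printoptions(precision=4,suppress=True)
s=robot.observe();print(s["time"],s["tool_pos"],s["tool_rot"])
ims=[]
for c in ["scene","side","wrist"]:
    p=read_camera(c);save(p,c+"0.png",s=1.4);print(c,p["fx"],p["cx"],p["cy"]);print(p["world_from_camera"])
    for n in ["press","bay_home","plate","plate_edge","lever_pad","catch_tab","block_mid"]:
        print(n,[(np.round(d["pixel"]).tolist(),round(d["score"],2)) for d in nets.tip_of(p,n)][:4])
E
```

```text
0.0 [0.1797 0.4928 0.1897] [-3.1414  0.0016  1.221 ]
scene 529.4102139677624 274.5027189368924 216.63125268110247
[[-0.8491 -0.3923  0.3537  0.0738]
 [-0.528   0.6497 -0.547   0.9155]
 [-0.0153 -0.6512 -0.7587  1.1183]
 [ 0.      0.      0.      1.    ]]
press [([262.0, 198.0], 0.59), ([237.0, 178.0], 0.27), ([273.0, 183.0], 0.2)]
bay_home [([252.0, 192.0], 0.72)]
plate [([237.0, 181.0], 0.74)]
plate_edge [([260.0, 194.0], 0.57), ([284.0, 169.0], 0.31)]
lever_pad [([283.0, 212.0], 0.61)]
catch_tab [([259.0, 225.0], 0.59)]
block_mid [([258.0, 196.0], 0.67), ([358.0, 211.0], 0.58), ([340.0, 239.0], 0.4)]
side 464.30627916752013 274.37229158370957 211.95335277888296
[[ 0.8852 -0.2317  0.4034  0.2106]
 [-0.465  -0.4162  0.7814 -0.5915]
 [-0.0132 -0.8792 -0.4762  0.5228]
 [ 0.      0.      0.      1.    ]]
press [([324.0, 246.0], 0.91)]
bay_home [([336.0, 240.0], 0.8)]
plate [([361.0, 231.0], 0.9)]
plate_edge [([324.0, 242.0], 0.82), ([325.0, 246.0], 0.67)]
lever_pad [([260.0, 214.0], 0.98)]
catch_tab [([184.0, 212.0], 0.53), ([268.0, 215.0], 0.46)]
block_mid [([217.0, 318.0], 0.93), ([198.0, 280.0], 0.75), ([265.0, 258.0], 0.59)]
wrist 325.19226210127806 281.7334860255742 206.50619655534078
[[ 0.3432  0.9026  0.2598  0.1101]
 [ 0.9393 -0.3298 -0.0947  0.5183]
 [ 0.0002  0.2766 -0.961   0.3846]
 [ 0.      0.      0.      1.    ]]
press []
bay_home []
plate []
plate_edge []
lever_pad []
catch_tab []
block_mid []
```

View pics/scene0.png

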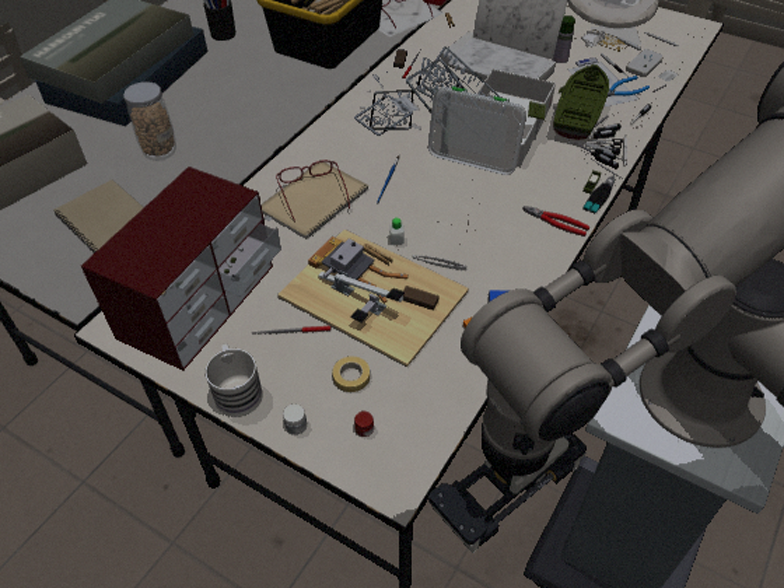

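View pics/side0.png

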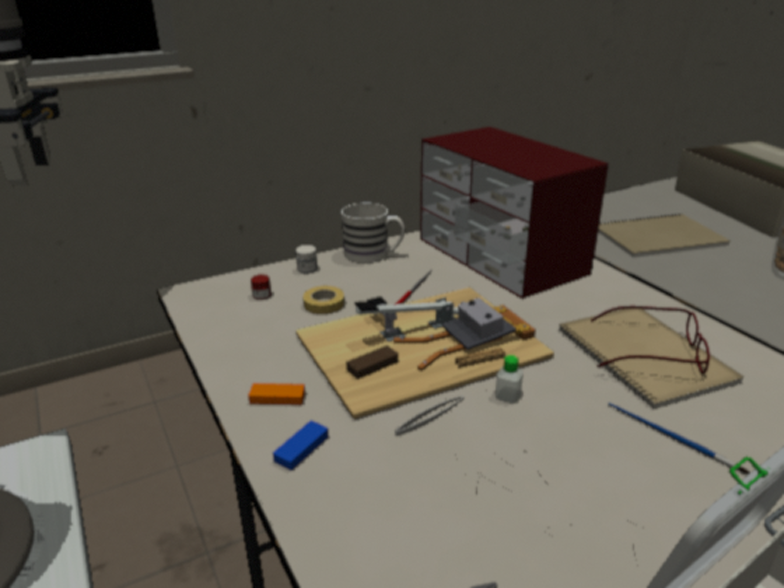

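The scene picture shows the board with its corners at about (279,296), (350,232), (468,292) and (405,360) in the 1.4x picture. The brown block is at (420,296), the lever pad at (397,294) and the catch tab at (362,315).

Candidates for the block in the side picture (raw pixels):
- brown: (266,258), on the board. This fits the description.
- orange: (198,280), on the table.
- blue: (217,318), on the table.

I choose the brown one, then fit the press pose and check it in a close crop.

```bash
cat > fit.py <<'E'
from h import *
from scipy.optimize import least_squares
def boardcorners(p,seed):
    r=nets.regions_of(p,"press")
    return r
def PW(v,P):
    c,s=np.cos(v[2]),np.sin(v[2]);P=np.atleast_2d(P)
    return np.c_[v[0]+c*P[:,0]-s*P[:,1],v[1]+s*P[:,0]+c*P[:,1],P[:,2]]
C=np.array([[-.195,-.085,.012],[-.195,.140,.012],[.115,.140,.012],[.115,-.085,.012]])
PAD=[15e-3-.131*1.0,.056,.076];TAB=[-.070,.114,.0435];EDGE=[0,0,.019]
E
python3 - <<'E'
from fit import *
np.set_printoptions(precision=4,suppress=True)
sc=read_camera("scene");sd=read_camera("side")
obs=[(sc,C[0],(468/1.4,292/1.4)),(sc,C[1],(405/1.4,360/1.4)),(sc,C[2],(279/1.4,296/1.4)),
 (sd,C[0],(352/1.4,405/1.4)),(sd,C[1],(299/1.4,344/1.4)),(sd,C[3],(550/1.4,352/1.4)),
 (sc,PAD,(283,212)),(sc,TAB,(259,225)),(sc,EDGE,(260,194)),(sd,EDGE,(324,242)),(sd,PAD,(260,214))]
f=lambda v:np.concatenate([proj(p,PW(v,q)[0])-np.array(u) for p,q,u in obs])
r=least_squares(f,[.5,.2,.2],loss="soft_l1");print(r.x);print(f(r.x).reshape(-1,2))
for q in (PAD,TAB,EDGE):print(PW(r.x,q),proj(sd,PW(r.x,q)[0]),proj(sc,PW(r.x,q)[0]))
print("block",atz(sd,(265,258),.020),atz(sc,(300,211),.020))
save(sd,"sd1.png",(200,180,400,300),4)
E
```

```text
[ 0.6659  0.074  -0.0469]
[[  0.0266  -2.5476]
 [  0.6218   3.1393]
 [ -2.0051  -1.4899]
 [ -0.3095   5.5801]
 [ -2.9733 -11.0932]
 [  2.7161   0.093 ]
 [ -0.3967  -1.3949]
 [ -3.0721   0.1596]
 [ -0.165    0.4643]
 [ -0.3267  -0.301 ]
 [ -0.4616   3.5259]]
[[0.5526 0.1354 0.076 ]] [259.5384 217.5259] [282.6033 210.6051]
[[0.6013 0.1912 0.0435]] [268.8883 214.3306] [255.9279 225.1596]
[[0.6659 0.074  0.019 ]] [323.6733 241.699 ] [259.835  194.4643]
block [0.5343 0.0777 0.02  ] [0.5365 0.07   0.02  ]
```

View pics/sd1.png

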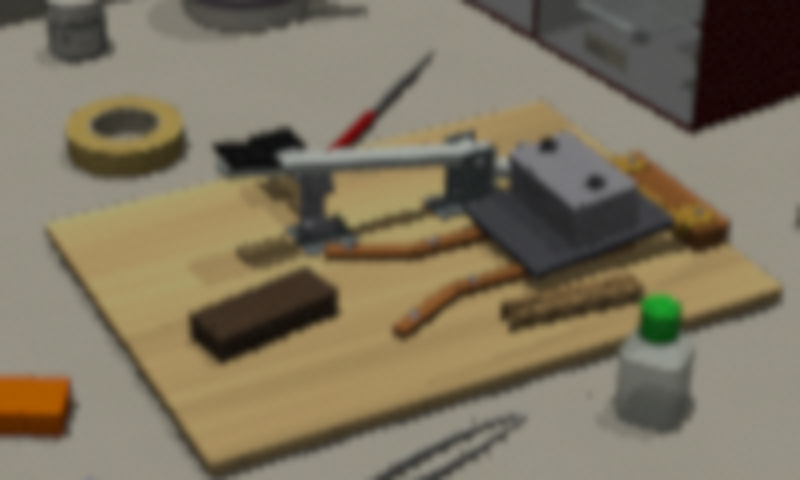

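The crop confirms the brown block at (265,315), lying in front of the guides. The lever pad is at (240,152), the tab at (285,140), and the board corners at (212,470), (48,230), (782,292) and (545,100).

```bash
python3 - <<'E'
from fit import *
np.set_printoptions(precision=4,suppress=True)
sc=read_camera("scene");sd=read_camera("side")
g=lambda x,y:(200+x/4-.4,180+y/4-.4)
obs=[(sc,C[0],(468/1.4,292/1.4)),(sc,C[1],(405/1.4,358/1.4)),(sc,C[2],(279/1.4,296/1.4)),
 (sd,C[0],g(212,465)),(sd,C[1],g(48,230)),(sd,C[3],g(782,290)),(sd,C[2],g(545,100)),
 (sc,EDGE,(260,194)),(sd,EDGE,(324,242))]
f=lambda v:np.concatenate([proj(p,PW(v,q)[0])-np.array(u) for p,q,u in obs])
r=least_squares(f,[.66,.08,-.1],loss="soft_l1");print(r.x);print(f(r.x).reshape(-1,2))
for q in (PAD,TAB,EDGE):print(PW(r.x,q),proj(sd,PW(r.x,q)[0]),proj(sc,PW(r.x,q)[0]))
T=read_camera("wrist")["world_from_camera"];s=robot.observe()
Rt=R.from_euler("xyz",s["tool_rot"]).as_matrix()
print("cam in tool",Rt.T@(T[:3,3]-s["tool_pos"]));print(Rt.T@T[:3,:3])
# goal: tool down with tool yaw such that ... 
print("tool x,y in world",Rt[:,0],Rt[:,1])
E
```

```text
[ 0.6661  0.0723 -0.0411]
[[ 0.2841 -3.3104]
 [ 1.3819  3.8912]
 [-1.6292 -1.6687]
 [-0.3926 -0.1768]
 [-0.7754 -1.7993]
 [ 1.1682 -0.409 ]
 [-0.1348  0.2032]
 [ 0.0915  0.0368]
 [ 0.2669  0.0708]]
[[0.5525 0.133  0.076 ]] [260.0452 218.0569] [283.1072 210.0214]
[[0.6009 0.1891 0.0435]] [269.1806 214.7938] [256.4966 224.6847]
[[0.6661 0.0723 0.019 ]] [324.2669 242.0708] [260.0915 194.0368]
cam in tool [-0.0004 -0.0742 -0.1942]
[[ 1.     -0.0004 -0.    ]
 [ 0.0004  0.961   0.2765]
 [-0.0001 -0.2765  0.961 ]]
tool x,y in world [0.3428 0.9394 0.0001] [ 0.9394 -0.3428  0.    ]
```

Emit:
carry_out(translation=[[-0.021,0.044,0],[-0.021,0.044,0],[-0.021,0.044,0],[-0.021,0.044,0],[-0.021,0.044,0],[-0.021,0.044,0],[-0.021,0.044,0],[-0.021,0.044,0],[-0.021,0.044,0],[-0.021,0.044,0]], turn=[[0,0,0],[0,0,0],[0,0,0],[0,0,0],[0,0,0],[0,0,0],[0,0,0],[0,0,0],[0,0,0],[0,0,0]], gripper=[1,1,1,1,1,1,1,1,1,1], squeeze=10)

```text
time: 2.45
tool_pos: [0.5225, 0.1435, 0.1906]
tool_rot: [3.141, -0.0, 1.221]
contact_force: [0.6, 1.3, 0.4]
opening: 0.0163
```

Emit:
carry_out(translation=[[-0.02,0.03,0],[0,0,0],[0,0,0],[0,0,0],[0,0,0]], turn=[[0,0,0],[0,0,-0.11],[0,0,-0.1],[0,0,-0.1],[0,0,0]], gripper=[1,1,1,1,1])

```text
time: 2.95
tool_pos: [0.5427, 0.1159, 0.1903]
tool_rot: [-3.142, -0.0, 1.532]
contact_force: [0.2, -0.2, -0.5]
opening: 0.0007
```

```bash
python3 - <<'E'
from fit import *
np.set_printoptions(precision=4,suppress=True)
s=robot.observe();print(s["time"],s["tool_pos"],s["tool_rot"],s["opening"],s["contact_force"])
p=read_camera("wrist")
v=[.6661,.0723,-.0411]
im=p["img"].copy();save(p,"w1.png",s=1.4)
print("exp",[np.round(proj(p,PW(v,q)[0],True)).tolist() for q in list(C)+[PAD,TAB,EDGE]])
for n in ["bay_home","plate_edge","lever_pad","catch_tab","block_mid"]:
    print(n,[(np.round(d["pixel"],1).tolist(),round(d["score"],2)) for d in nets.tip_of(p,n)][:4])
E
```

```text
2.95 [0.5427 0.1159 0.1903] [-3.1415 -0.0001  1.5316] 0.0006790591610833525 [ 0.1941 -0.2089 -0.4764]
exp [[177.0, 122.0], [370.0, 122.0], [351.0, 341.0], [199.0, 340.0], [300.0, 201.0], [349.0, 233.0], [252.0, 278.0]]
bay_home []
plate_edge []
lever_pad [([303.0, 202.8], 0.83)]
catch_tab [([348.3, 230.0], 0.74)]
block_mid [([250.2, 60.5], 0.93), ([159.8, 61.7], 0.82), ([247.4, 175.9], 0.77)]
```

View pics/w1.png

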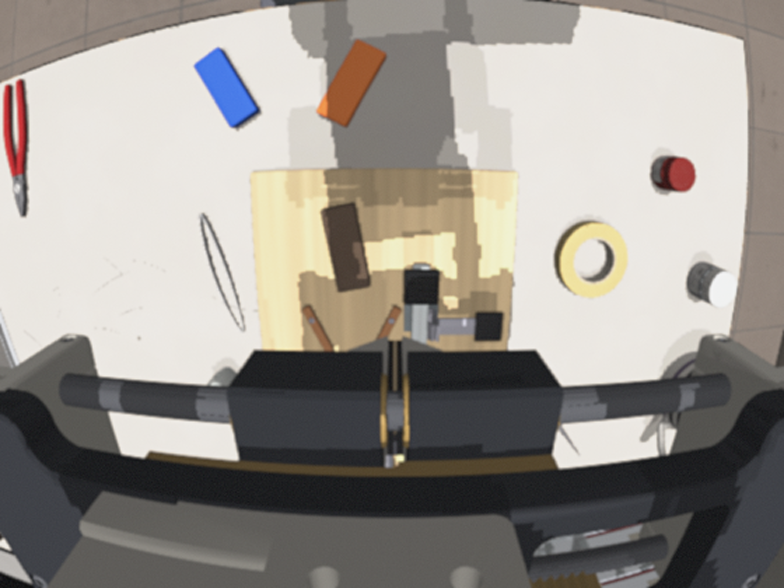

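The wrist picture shows:
- The near board corners at (251,171) and (517,171) match the predicted pose to about 2 px.
- The pad is at (421,285) and the tab at (488,325).
- The brown block is at (345,248), tilted slightly.
- The orange (352,82) and blue (226,88) blocks are off the board.

```bash
cat > mv.py <<'E'
from fit import *
V=[.6661,.0723,-.0411]
def inv(v,W):
    c,s=np.cos(v[2]),np.sin(v[2]);d=np.asarray(W)[:2]-v[:2];return np.array([c*d[0]+s*d[1],-s*d[0]+c*d[1],W[2]])
def go(P):
    "shift in tool axes to press-frame point P"
    s=robot.observe();Rt=R.from_euler("xyz",s["tool_rot"]).as_matrix()
    return Rt.T@(PW(V,P)[0]-s["tool_pos"])
E
python3 - <<'E'
from mv import *
np.set_printoptions(precision=4,suppress=True)
p=read_camera("wrist")
c=[inv(V,atz(p,(x/1.4-.2,y/1.4-.2),.028,True)) for x,y in [(322,208),(354,204),(369,286),(337,291)]]
print(np.array(c));print("mid",np.mean(c,0),"near",(c[0]+c[1])/2,"far",(c[2]+c[3])/2)
print("corners",[inv(V,atz(p,(x/1.4-.2,y/1.4-.2),.012,True)) for x,y in [(251,171),(517,171)]])
print("pad",inv(V,atz(p,(421/1.4-.2,285/1.4-.2),.076,True)),"tab",inv(V,atz(p,(488/1.4-.2,325/1.4-.2),.0435,True)))
print("tcp",inv(V,robot.observe()["tool_pos"]))
print("go pad above",go([-.112,.056,.085]))
E
```

```text
[[-0.1638 -0.0191  0.028 ]
 [-0.1666  0.0064  0.028 ]
 [-0.0998  0.0174  0.028 ]
 [-0.0955 -0.009   0.028 ]]
mid [-0.1314 -0.0011  0.028 ] near [-0.1652 -0.0064  0.028 ] far [-0.0976  0.0042  0.028 ]
corners [array([-0.1953, -0.0819,  0.012 ]), array([-0.1944,  0.1397,  0.012 ])]
pad [-0.1139  0.0568  0.076 ] tab [-0.0713  0.114   0.0435]
tcp [-0.1252  0.0388  0.1905]
go pad above [0.0172 0.0132 0.1055]
```

Emit:
carry_out(translation=[[0.017,0.012,0.02],[0,0,0.04],[0,0,0.035],[0,0,0.01],[0,0,0]], turn=[[0,0,0],[0,0,0],[0,0,0],[0,0,0],[0,0,0]], gripper=[1,1,1,1,1])

```text
time: 3.8
tool_pos: [0.5545, 0.1326, 0.0844]
tool_rot: [-3.139, 0.0, 1.531]
contact_force: [0.2, 0.8, 1.2]
opening: 0.0004
```

Emit:
carry_out(translation=[[0,0,0.006],[0,0,0.006],[0,0,0.006],[0,0,0.006],[0,0,0.006],[0,0,0.006],[0,-0.001,0.005],[0,-0.001,0.004],[0,0,0.004]], turn=[[0,0,0],[0,0,0],[0,0,0],[0,0,0],[0,0,0],[0,0,0],[0,0,0],[0,0,0],[0,0,0]], gripper=[1,1,1,1,1,1,1,1,1])

```text
time: 4.7
tool_pos: [0.5529, 0.1327, 0.0364]
tool_rot: [-3.141, -0.0, 1.531]
contact_force: [-2.4, 0.4, 5.4]
opening: 0.0005
```

Emit:
carry_out(translation=[[0,0,0.003],[0,0,0.003],[0,0,0]], turn=[[0,0,0],[0,0,0],[0,0,0]], gripper=[1,1,1])

```text
time: 5.0
tool_pos: [0.5528, 0.1327, 0.0303]
tool_rot: [-3.141, -0.0, 1.531]
contact_force: [-2.6, -0.2, 4.5]
opening: -0.0002
```

Emit:
carry_out(translation=[[0,0,0.0015],[0,0,0.001],[0,0,0]], turn=[[0,0,0],[0,0,0],[0,0,0]], gripper=[1,1,1])

```text
time: 5.3
tool_pos: [0.5529, 0.1328, 0.0281]
tool_rot: [-3.141, -0.0, 1.531]
contact_force: [-3.2, -0.5, 3.8]
opening: 0.0005
```

Emit:
carry_out(translation=[[0,0,0.001],[0,0,0.001],[0,0,0]], turn=[[0,0,0],[0,0,0],[0,0,0]], gripper=[1,1,1])

```text
time: 5.6
tool_pos: [0.5528, 0.1327, 0.0261]
tool_rot: [-3.141, -0.0, 1.531]
contact_force: [-3.8, -0.8, 5.3]
opening: 0.0004
```

```bash
python3 - <<'E'
from mv import *
sd=read_camera("side");save(sd,"sd2.png",(200,180,400,300),4)
print(inv(V,robot.observe()["tool_pos"]),robot.observe()["contact_force"])
E
```

```text
[-0.11561652  0.05576562  0.02610771] [-3.66183613  0.21055607  4.98207817]
```

View pics/sd2.png

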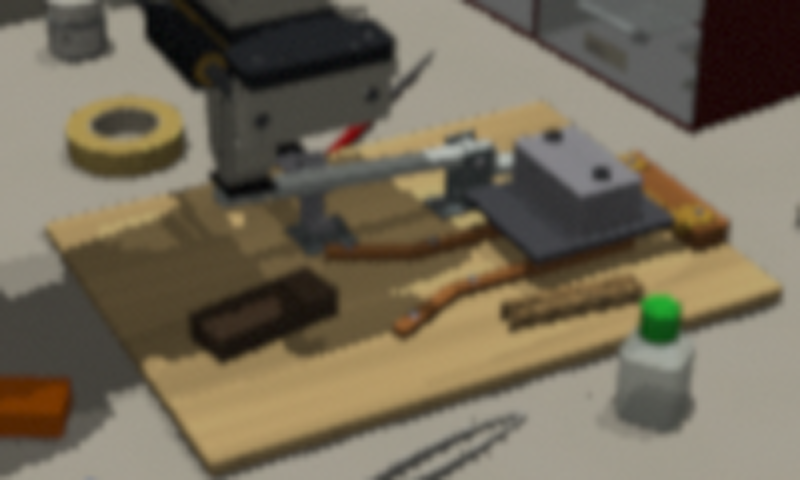

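The lever is well down (pad at (240,185)) and the plate is up, but there is no hard stop yet. I press on in small steps.

Emit:
carry_out(translation=[[0,0,0.001],[0,0,0.001],[0,0,0]], turn=[[0,0,0],[0,0,0],[0,0,0]], gripper=[1,1,1])

```text
time: 5.95
tool_pos: [0.5528, 0.1327, 0.0241]
tool_rot: [-3.141, -0.0, 1.531]
contact_force: [-3.7, 0.5, 4.4]
opening: 0.0005
```

Emit:
carry_out(translation=[[0,0,0.001],[0,0,0.001],[0,0,0]], turn=[[0,0,0],[0,0,0],[0,0,0]], gripper=[1,1,1])

```text
time: 6.25
tool_pos: [0.5526, 0.1328, 0.0221]
tool_rot: [-3.14, -0.0, 1.531]
contact_force: [-4.6, -0.1, 5.9]
opening: 0.0002
```

```bash
python3 - <<'E'
from mv import *
w=read_camera("wrist");sd=read_camera("side")
a=cv2.resize(w["img"][100:280,180:400,::-1],None,fx=2.7,fy=2.7,interpolation=cv2.INTER_CUBIC)
b=cv2.resize(sd["img"][190:250,230:330,::-1],None,fx=5.94,fy=5.94,interpolation=cv2.INTER_CUBIC)[:110*3]
a=cv2.resize(a,(400,330));b=cv2.resize(b,(400,330))
cv2.imwrite("pics/c3.png",np.hstack([a,b]))
for n in ["lever_pad","catch_tab","plate_edge"]:
  for q in (w,sd): print(n,[(np.round(d["pixel"],1).tolist(),round(d["score"],2)) for d in nets.tip_of(q,n)][:3])
th=lambda z:np.arcsin((z-.042)/.131)
for z in (.030,.034,.022):
  P=[.015-.131*np.cos(th(z)),.056,z];print(z,proj(sd,PW(V,P)[0]),proj(w,PW(V,P)[0],True))
for z in (.019,.05,.055):print("edge",z,proj(sd,PW(V,[0.001,0,z])[0]))
E
```

```text
lever_pad []
lever_pad [([258.7, 222.1], 0.61)]
catch_tab []
catch_tab [([266.0, 216.9], 0.42)]
plate_edge []
plate_edge [([326.1, 236.9], 0.79)]
0.03 [260.90302169 237.85555183] [283.01251232 239.44091978]
0.034 [260.71078005 236.20088312] [283.03951781 241.42365106]
0.022 [261.45262158 241.10004815] [282.96016947 236.23575429]
edge 0.019 [324.66699753 241.95082265]
edge 0.05 [325.26317281 228.78925123]
edge 0.055 [325.36111124 226.62709571]
```

View pics/c3.png

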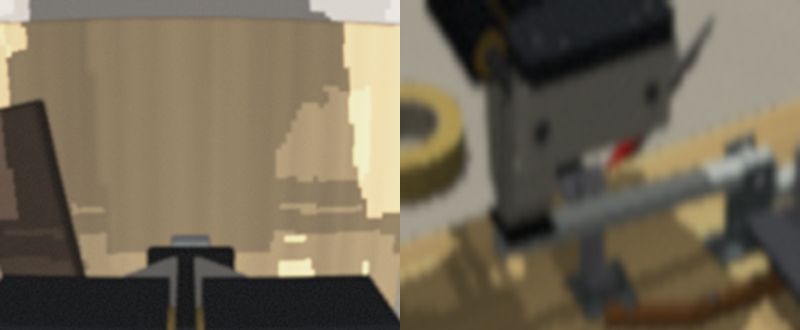

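```bash
python3 - <<'E'
from mv import *
sd=read_camera("side");sc=read_camera("scene");s=robot.observe();print(s["tool_pos"],s["contact_force"])
t=s["tool_pos"]
cr=lambda u:((u[0]-230)*4*.99+400,(u[1]-190)/55.6*330)
for n,o in dict(tcp=(0,0,0),grasp=(0,0,.019),bodyR=(0,-.095,.066),bodyRn=(-.037,-.095,.066),bodyRf=(.037,-.095,.066),fingR=(0,-.019,0),up=(0,0,.05)).items():
    u=proj(sd,t+np.array(o));print(n,np.round(u,1),np.round(cr(u)))
q=np.vstack([cv2.resize(sd["img"][170:250,220:340,::-1],(600,400),interpolation=cv2.INTER_CUBIC)])
r=cv2.resize(sc["img"][170:250,220:340,::-1],(300,200),interpolation=cv2.INTER_CUBIC)
cv2.imwrite("pics/c4.png",np.vstack([q,np.hstack([r,r*0])]))
E
```

```text
[0.55265511 0.13276403 0.02214973] [-4.83005217 -0.13941158  6.97591717]
tcp [260.9 241.3] [522. 304.]
grasp [260.6 233.2] [521. 257.]
bodyR [283.2 234.7] [611. 265.]
bodyRn [264.9 240. ] [538. 296.]
bodyRf [300.9 229.6] [681. 235.]
fingR [265.1 245.7] [539. 331.]
up [260.2 219.8] [520. 177.]
```

View pics/c4.png

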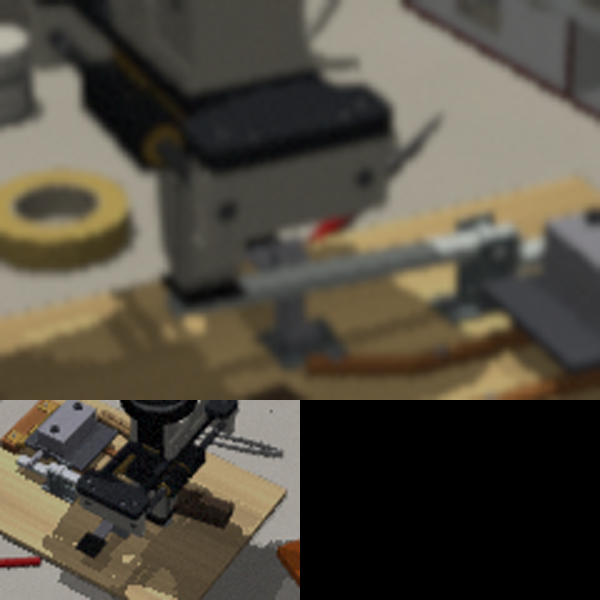

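```bash
python3 - <<'E'
from mv import *
sd=read_camera("side")
Rt=R.from_euler("xyz",[-3.1414,.0016,1.221]).as_matrix();t=np.array([.1797,.4928,.1897])
for x in (-.046,0,.046):print(x,1.4*proj(sd,t+Rt@[x,0,0]),1.4*proj(sd,t+Rt@[x,0,-.066]))
s=robot.observe();print(s["joint_efforts"],s["torque"],s["contact_force"],s["qpos"],s["opening"])
E
```

```text
-0.046 [ 28.82352742 208.27556306] [ 16.13314581 164.3143214 ]
0 [ 39.17034429 197.73335158] [ 27.34675947 155.26390946]
0.046 [ 48.71305167 188.01043482] [ 37.66165089 146.93884857]
[-5.96266184e-01 -4.81731176e+01 -2.02651048e+01 -1.40825068e-01
 -1.37181200e+00  1.18264081e-03] [0.01113203 0.9164247  0.01134714] [-4.34063309 -0.28111454  6.22203068] [ 1.00857322e-01  6.01758597e-01  1.60779823e+00  2.45555446e-04
  9.33203164e-01 -1.43039660e+00] 0.00047348789188939825
```

In side0 the open fingertips sit about 40 mm behind the projected TCP. Here the closed fingertips sit about 28 mm above the reported TCP, with the pad at about z 50 mm. So the fingers physically end short of the stated TCP. I trust the images and the force reading, and keep pressing with the force guarded.

Emit:
carry_out(translation=[[0,0,0.002],[0,0,0.002],[0,0,0]], turn=[[0,0,0],[0,0,0],[0,0,0]], gripper=[1,1,1])

```text
time: 7.1
tool_pos: [0.5527, 0.1327, 0.0179]
tool_rot: [-3.141, -0.0, 1.531]
contact_force: [-3.5, 0.1, 3.9]
opening: 0.0006
```

Emit:
carry_out(translation=[[0,0,0.0015],[0,0,0.0015],[0,0,0]], turn=[[0,0,0],[0,0,0],[0,0,0]], gripper=[1,1,1])

```text
time: 7.4
tool_pos: [0.5531, 0.1327, 0.0149]
tool_rot: [-3.141, -0.0, 1.531]
contact_force: [-3.0, -0.5, 3.2]
opening: 0.0004
```

```bash
python3 - <<'E'
from mv import *
sd=read_camera("side");sc=read_camera("scene");s=robot.observe();print(s["tool_pos"],s["contact_force"],s["time"])
print("tcp px",proj(sd,s["tool_pos"]))
q=cv2.resize(sd["img"][170:250,220:340,::-1],(780,520),interpolation=cv2.INTER_CUBIC)
cv2.imwrite("pics/c5.png",q)
print([(np.round(d["pixel"],1).tolist(),round(d["score"],2)) for d in nets.tip_of(sd,"plate_edge")][:3])
E
```

```text
[0.55350811 0.13269822 0.01496879] [-2.13595405  0.20359496  2.66217907] 7.5
tcp px [261.36869722 244.15630418]
[]
```

View pics/c5.png

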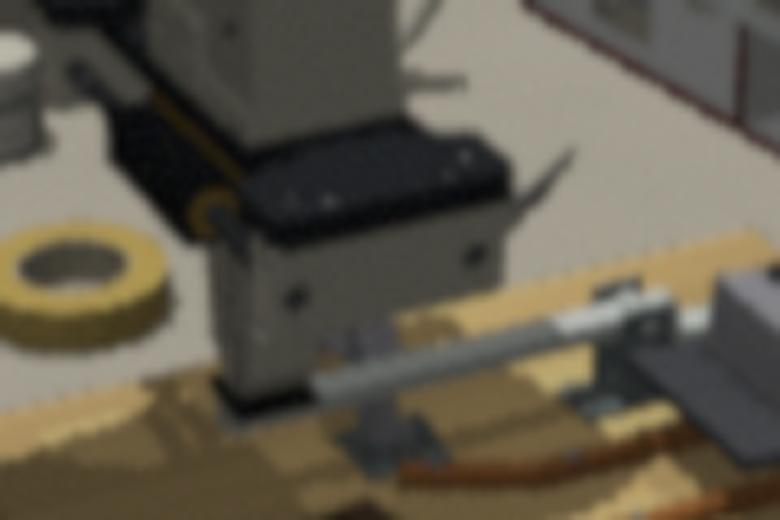

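Pad now at (270,398), about z 46 mm, and the plate is rising. I keep going with the force watched.

Emit:
carry_out(translation=[[0,0,0.002],[0,0,0.002],[0,0,0.001],[0,0,0]], turn=[[0,0,0],[0,0,0],[0,0,0],[0,0,0]], gripper=[1,1,1,1])

```text
time: 7.95
tool_pos: [0.5535, 0.1327, 0.01]
tool_rot: [3.141, -0.0, 1.531]
contact_force: [-3.2, 0.1, 3.9]
opening: 0.0005
```

Emit:
carry_out(translation=[[0,0,0.002],[0,0,0.002],[0,0,0.001],[0,0,0]], turn=[[0,0,0],[0,0,0],[0,0,0],[0,0,0]], gripper=[1,1,1,1])

```text
time: 8.35
tool_pos: [0.5535, 0.1327, 0.0051]
tool_rot: [3.141, -0.0, 1.531]
contact_force: [-3.4, 0.8, 4.8]
opening: 0.0003
```

Emit:
carry_out(translation=[[0,0,0.001],[0,0,0.001],[0,0,0]], turn=[[0,0,0],[0,0,0],[0,0,0]], gripper=[1,1,1])

```text
time: 8.65
tool_pos: [0.5536, 0.1327, 0.003]
tool_rot: [3.141, -0.0, 1.531]
contact_force: [-2.4, 0.3, 3.3]
opening: 0.0006
```

Emit:
carry_out(translation=[[0,0,0.001],[0,0,0.001],[0,0,0]], turn=[[0,0,0],[0,0,0],[0,0,0]], gripper=[1,1,1])

```text
time: 8.95
tool_pos: [0.5537, 0.1328, 0.001]
tool_rot: [3.141, -0.0, 1.531]
contact_force: [-3.0, 0.3, 5.4]
opening: 0.0003
```

Emit:
carry_out(translation=[[0,0,0.001],[0,0,0.001],[0,0,0]], turn=[[0,0,0],[0,0,0],[0,0,0]], gripper=[1,1,1])

```text
time: 9.25
tool_pos: [0.5538, 0.1328, -0.0008]
tool_rot: [3.14, -0.0, 1.531]
contact_force: [-1.8, 0.4, 5.9]
opening: 0.0006
```

Emit:
carry_out(translation=[[0,0,0.001],[0,0,0.001],[0,0,0]], turn=[[0,0,0],[0,0,0],[0,0,0]], gripper=[1,1,1])

```text
time: 9.55
tool_pos: [0.5539, 0.1328, -0.0027]
tool_rot: [3.14, -0.0, 1.531]
contact_force: [-1.5, 1.2, 6.9]
opening: 0.0005
```

Emit:
carry_out(translation=[[0,0,0.001],[0,0,0.001],[0,0,0]], turn=[[0,0,0],[0,0,0],[0,0,0]], gripper=[1,1,1])

```text
time: 9.85
tool_pos: [0.5541, 0.1328, -0.0046]
tool_rot: [3.14, -0.0, 1.531]
contact_force: [-1.0, -1.1, 7.2]
opening: 0.0004
```

Emit:
carry_out(translation=[[0,0,0.001],[0,0,0.001],[0,0,0]], turn=[[0,0,0],[0,0,0],[0,0,0]], gripper=[1,1,1])

```text
time: 10.15
tool_pos: [0.5542, 0.1328, -0.006]
tool_rot: [3.139, -0.0, 1.531]
contact_force: [-3.0, -0.2, 11.7]
opening: 0.0005
```

Emit:
carry_out(translation=[[0,0,0.001],[0,0,0.001],[0,0,0]], turn=[[0,0,0],[0,0,0],[0,0,0]], gripper=[1,1,1])

```text
time: 10.45
tool_pos: [0.5545, 0.1328, -0.0073]
tool_rot: [3.139, -0.0, 1.531]
contact_force: [-5.4, -0.7, 16.3]
opening: 0.0007
```

Emit:
carry_out(translation=[[0,0,0.001],[0,0,0.001],[0,0,0]], turn=[[0,0,0],[0,0,0],[0,0,0]], gripper=[1,1,1])

```text
time: 10.75
tool_pos: [0.5546, 0.1328, -0.0085]
tool_rot: [3.138, -0.001, 1.531]
contact_force: [-6.5, -0.5, 22.8]
opening: 0.0004
```

The force is rising firmly at 23 N, so this is the stop. I let go and look.

Emit:
carry_out(translation=[[0,0,-0.005],[0,0,-0.01],[0,0,-0.02],[0,0,-0.04],[0,0,-0.04],[0,-0.03,-0.03],[0,-0.04,0],[0,0,0]], turn=[[0,0,0],[0,0,0],[0,0,0],[0,0,0],[0,0,0],[0,0,0],[0,0,0],[0,0,0]], gripper=[1,1,1,1,1,1,1,1])

```text
time: 11.55
tool_pos: [0.4787, 0.1356, 0.134]
tool_rot: [-3.138, 0.0, 1.532]
contact_force: [-0.6, -0.7, 0.7]
opening: 0.0005
```

```bash
python3 - <<'E'
from mv import *
np.set_printoptions(precision=4,suppress=True)
sd=read_camera("side");w=read_camera("wrist");s=robot.observe();print(s["tool_pos"],s["contact_force"],s["time"],inv(V,s["tool_pos"]))
print("tcp px",proj(sd,s["tool_pos"]))
a=cv2.resize(sd["img"][100:290,200:400,::-1],(420,400),interpolation=cv2.INTER_CUBIC)
b=cv2.resize(w["img"][80:270,180:375,::-1],(380,400),interpolation=cv2.INTER_CUBIC)
cv2.imwrite("pics/c6.png",np.hstack([a,b]))
for n in ("plate_edge","lever_pad"):print([(np.round(d["pixel"],1).tolist(),round(d["score"],2)) for d in nets.tip_of(sd,n)][:3])
print("side pad exp",proj(sd,PW(V,[-.1157,.056,.036])[0]),"edge",proj(sd,PW(V,[0.001,0,.05])[0]))
E
```

```text
[0.4833 0.1355 0.1342] [-0.1782  0.3828 -0.1747] 11.65 [-0.1852  0.0557  0.1342]
tcp px [225.1316 198.9628]
[([326.3, 228.9], 0.91)]
[([259.2, 231.7], 0.78)]
side pad exp [260.709  235.3467] edge [325.2632 228.7893]
```

View pics/c6.png

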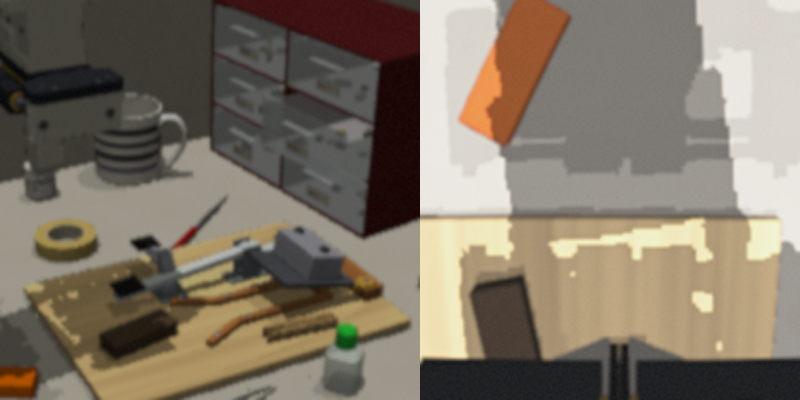

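The plate edge sits at z 50 mm in the side view (228.9 against 228.8 expected), so the lever is caught. Both the stop force and the images put the real fingertips about 35 mm short of the reported TCP, which leaves the gripper body only about 30 mm above the tips. I'll therefore tilt the tool back about 0.45 rad to keep the body off the plate, and calibrate tip height with a light touch on the bare board.

Emit:
carry_out(translation=[[0,0,0],[0,0,0],[0,0,0],[0,0,0],[0,0,0]], turn=[[-0.15,0,0],[-0.15,0,0],[-0.15,0,0],[0,0,0],[0,0,0]], gripper=[0.65,0.65,0.65,0.65,0.65])

```text
time: 12.25
tool_pos: [0.4838, 0.1354, 0.1339]
tool_rot: [2.695, 0.001, 1.531]
contact_force: [1.0, 0.4, 1.4]
opening: 0.016
```

```bash
python3 - <<'E'
from mv import *
np.set_printoptions(precision=4,suppress=True)
s=robot.observe();print(s["time"],inv(V,s["tool_pos"]),s["tool_rot"],s["opening"],s["qpos"])
Rt=R.from_euler("xyz",s["tool_rot"]).as_matrix();print(Rt[:,2],Rt[:,0])
print("over",go([-.158,-.052,.05]),"low",go([-.158,-.052,.005]))
E
```

```text
12.25 [-0.1847  0.0556  0.1339] [2.6954 0.0008 1.531 ] 0.016041559870336293 [ 0.1908  0.1591  2.0704 -0.2142  0.4859 -1.1724]
[ 0.4311 -0.0179 -0.9021] [ 0.0398  0.9992 -0.0008]
over [-0.1075 -0.0123  0.0872] low [-0.1075 -0.0317  0.1278]
```

Emit:
carry_out(translation=[[-0.036,0,0],[-0.036,0,0],[-0.035,0,0.01],[0,-0.006,0.038],[0,-0.006,0.038],[0,-0.01,0.02],[0,-0.01,0.02],[0,0,0]], turn=[[0,0,0],[0,0,0],[0,0,0],[0,0,0],[0,0,0],[0,0,0],[0,0,0],[0,0,0]], gripper=[0.65,0.65,0.65,0.65,0.65,0.65,0.65,0.65])

```text
time: 13.05
tool_pos: [0.5146, 0.0262, 0.0443]
tool_rot: [2.751, -0.008, 1.535]
contact_force: [0.8, -0.2, 0.4]
opening: 0.0159
```

```bash
python3 - <<'E'
from mv import *
np.set_printoptions(precision=4,suppress=True)
s=robot.observe();print(s["time"],inv(V,s["tool_pos"]),s["tool_rot"],s["contact_force"])
for z in(-.005,-.01):print(go([-.158,-.052,z]))
E
```

```text
13.05 [-0.1495 -0.0523  0.0443] [ 2.7512 -0.008   1.5345] [ 0.7567 -0.1582  0.3523]
[-0.0001 -0.0266  0.0424]
[-0.0001 -0.0285  0.047 ]
```

```bash
python3 - <<'E'
from mv import *
s=robot.observe();print(np.round(s["qpos"],3),np.round(s["qvel"],3))
E
```

```text
[-0.127  0.35   2.121  0.15   0.285 -1.796] [ 0.009 -0.045  0.032 -0.009 -0.008  0.013]
```

Joint 5 is at its limit (0.285) with that much tilt this close in. I use a small tilt here and add more once the push is farther out.

Emit:
carry_out(translation=[[0,0,0],[0,0,0],[0,0,0]], turn=[[0.15,0,0],[0.14,0,0],[0,0,0]], gripper=[0.65,0.65,0.65])

```text
time: 13.35
tool_pos: [0.5185, 0.027, 0.0468]
tool_rot: [3.014, -0.01, 1.537]
contact_force: [0.8, 0.5, -0.0]
opening: 0.0159
```

```bash
python3 - <<'E'
from mv import *
np.set_printoptions(precision=4,suppress=True)
s=robot.observe();print(s["time"],inv(V,s["tool_pos"]),s["tool_rot"],s["contact_force"],s["qpos"])
for z in(0,-.005,-.01):print(go([-.158,-.052,z]))
E
```

```text
13.35 [-0.1456 -0.0513  0.0468] [ 3.014  -0.0096  1.5367] [ 0.8211  0.5306 -0.0146] [-0.1088  0.4321  1.8548  0.0286  0.7283 -1.665 ]
[-0.001  -0.0183  0.0448]
[-0.0011 -0.0189  0.0498]
[-0.0011 -0.0196  0.0548]
```

Emit:
carry_out(translation=[[0,-0.01,0.022],[0,-0.008,0.022],[0,0,0.01],[0,0,0],[0,0,0]], turn=[[0,0,0],[0,0,0],[0,0,0],[0,0,0],[0,0,0]], gripper=[0.65,0.65,0.65,0.65,0.65])

```text
time: 13.85
tool_pos: [0.5034, 0.0282, -0.0108]
tool_rot: [3.016, -0.01, 1.536]
contact_force: [0.2, -1.0, 0.2]
opening: 0.0162
```

Emit:
carry_out(translation=[[0,0,0.0015],[0,0,0.0015],[0,0,0]], turn=[[0,0,0],[0,0,0],[0,0,0]], gripper=[0.65,0.65,0.65])

```text
time: 14.15
tool_pos: [0.5035, 0.0281, -0.0142]
tool_rot: [3.017, -0.01, 1.536]
contact_force: [0.5, -0.0, 0.1]
opening: 0.016
```

Emit:
carry_out(translation=[[0,0,0.0015],[0,0,0.0015],[0,0,0]], turn=[[0,0,0],[0,0,0],[0,0,0]], gripper=[0.65,0.65,0.65])

```text
time: 14.45
tool_pos: [0.5033, 0.0282, -0.0178]
tool_rot: [3.019, -0.01, 1.536]
contact_force: [-0.6, 0.0, -0.2]
opening: 0.016
```

Emit:
carry_out(translation=[[0,0,0.0015],[0,0,0.0015],[0,0,0]], turn=[[0,0,0],[0,0,0],[0,0,0]], gripper=[0.65,0.65,0.65])

```text
time: 14.75
tool_pos: [0.5037, 0.0282, -0.0208]
tool_rot: [3.019, -0.01, 1.536]
contact_force: [-0.7, 0.0, -0.5]
opening: 0.0157
```

Emit:
carry_out(translation=[[0,0,0.001],[0,0,0.001],[0,0,0]], turn=[[0,0,0],[0,0,0],[0,0,0]], gripper=[0.65,0.65,0.65])

```text
time: 15.05
tool_pos: [0.5041, 0.0282, -0.0226]
tool_rot: [3.018, -0.01, 1.536]
contact_force: [0.2, 0.1, 0.3]
opening: 0.0162
```

Emit:
carry_out(translation=[[0,0,0.001],[0,0,0.001],[0,0,0]], turn=[[0,0,0],[0,0,0],[0,0,0]], gripper=[0.65,0.65,0.65])

```text
time: 15.35
tool_pos: [0.5043, 0.0282, -0.0232]
tool_rot: [3.018, -0.01, 1.536]
contact_force: [-6.2, 0.3, 16.8]
opening: 0.0161
```

Emit:
carry_out(translation=[[0,0,0.001],[0,0,0.001],[0,0,0]], turn=[[0,0,0],[0,0,0],[0,0,0]], gripper=[0.65,0.65,0.65])

```text
time: 15.65
tool_pos: [0.5044, 0.0282, -0.0236]
tool_rot: [3.017, -0.01, 1.536]
contact_force: [-14.2, -1.1, 38.6]
opening: 0.0161
```

Board contact is at TCP z -22.9 mm, so the real tip is 36 mm short of the TCP, as estimated. I'm backing off straight away.

Emit:
carry_out(translation=[[0,0,-0.015],[0,0,-0.03],[0,0,-0.01],[0,0,0]], turn=[[0,0,0],[0,0,0],[0,0,0],[0,0,0]], gripper=[0.65,0.65,0.65,0.65])

```text
time: 16.05
tool_pos: [0.4988, 0.0278, 0.0294]
tool_rot: [3.015, -0.01, 1.536]
contact_force: [0.2, -0.2, 0.3]
opening: 0.016
```

```bash
cat >> mv.py <<'E'
L=.0363
def tips():
    s=robot.observe();Rt=R.from_euler("xyz",s["tool_rot"]).as_matrix()
    return inv(V,s["tool_pos"]+Rt@[0,.0095,-L]),inv(V,s["tool_pos"]+Rt@[0,-.0095,-L])
def goF(P):
    s=robot.observe();Rt=R.from_euler("xyz",s["tool_rot"]).as_matrix()
    return Rt.T@(PW(V,P)[0]-s["tool_pos"])-np.array([0,.0095,-L])
E
python3 - <<'E'
from mv import *
np.set_printoptions(precision=4,suppress=True)
s=robot.observe();print(s["time"],inv(V,s["tool_pos"]),s["tool_rot"],s["contact_force"],tips())
print(goF([-.178,-.004,.05]));print(goF([-.178,-.004,.018]))
E
```

```text
16.05 [-0.1653 -0.0513  0.0294] [ 3.0151 -0.0099  1.5358] [ 0.2496 -0.2354  0.324 ] (array([-0.1605, -0.0517,  0.0666]), array([-0.1793, -0.0518,  0.0642]))
[ 0.0476 -0.0193  0.0148]
[ 0.0473 -0.0233  0.0465]
```

Emit:
carry_out(translation=[[0.02,-0.019,0.0],[0.027,0,0.01],[0,-0.002,0.02],[0,-0.002,0.016],[0,0,0],[0,0,0]], turn=[[0,0,0],[0,0,0],[0,0,0],[0,0,0],[0,0,0],[0,0,0]], gripper=[0.65,0.65,0.65,0.65,0.65,0.65])

```text
time: 16.65
tool_pos: [0.4816, 0.0759, -0.0207]
tool_rot: [3.021, -0.01, 1.536]
contact_force: [-0.7, 0.3, 0.2]
opening: 0.0162
```

```bash
python3 - <<'E'
from mv import *
np.set_printoptions(precision=4,suppress=True)
s=robot.observe();print(s["time"],s["tool_rot"],s["contact_force"],tips())
print(goF([-.170,-.004,.018]));print(goF([-.105,-.002,.018]))
E
```

```text
16.65 [ 3.0207 -0.0101  1.5357] [-0.7292  0.296   0.1683] (array([-0.1794, -0.0043,  0.0165]), array([-0.1983, -0.0044,  0.0142]))
[ 0.0003  0.0096 -0.0003]
[0.0019 0.0741 0.0075]
```

Emit:
carry_out(translation=[[0,0.005,0],[0,0.005,0],[0,0.005,0.0006],[0,0.005,0.0006],[0,0.005,0.0006],[0,0.005,0.0006],[0,0.005,0.0006],[0,0.005,0.0006],[0,0,0]], turn=[[0,0,0],[0,0,0],[0,0,0],[0,0,0],[0,0,0],[0,0,0],[0,0,0],[0,0,0],[0,0,0]], gripper=[0.65,0.65,0.65,0.65,0.65,0.65,0.65,0.65,0.65])

```text
time: 17.55
tool_pos: [0.5233, 0.0745, -0.0185]
tool_rot: [3.017, -0.01, 1.536]
contact_force: [0.7, 0.5, -0.0]
opening: 0.016
```

```bash
python3 - <<'E'
from mv import *
np.set_printoptions(precision=4,suppress=True)
s=robot.observe();print(s["time"],s["tool_rot"],s["contact_force"],tips(),s["qpos"])
print(goF([-.105,-.002,.018]))
sd=read_camera("side");save(sd,"sd7.png",(200,180,400,300),4)
for n in ["block_mid","plate_edge"]:
    print(n,[(np.round(d["pixel"],1).tolist(),round(d["score"],2),inv(V,atz(sd,d["pixel"],.020))) for d in nets.tip_of(sd,n)][:3])
E
```

```text
17.55 [ 3.0175 -0.0102  1.5356] [ 0.6915  0.5199 -0.0114] (array([-0.1378, -0.004 ,  0.0187]), array([-0.1567, -0.0041,  0.0164])) [-0.0083  0.558   1.8782  0.0124  0.5811 -1.5533]
[0.0018 0.0325 0.0048]
block_mid [([214.0, 316.7], 0.71, array([-0.2746, -0.1163,  0.02  ])), ([325.1, 228.1], 0.68, array([0.0294, 0.0459, 0.02  ])), ([199.6, 279.4], 0.58, array([-0.2656, -0.0098,  0.02  ]))]
plate_edge [([326.1, 227.1], 0.69, array([0.0335, 0.0486, 0.02  ]))]
```

View pics/sd7.png

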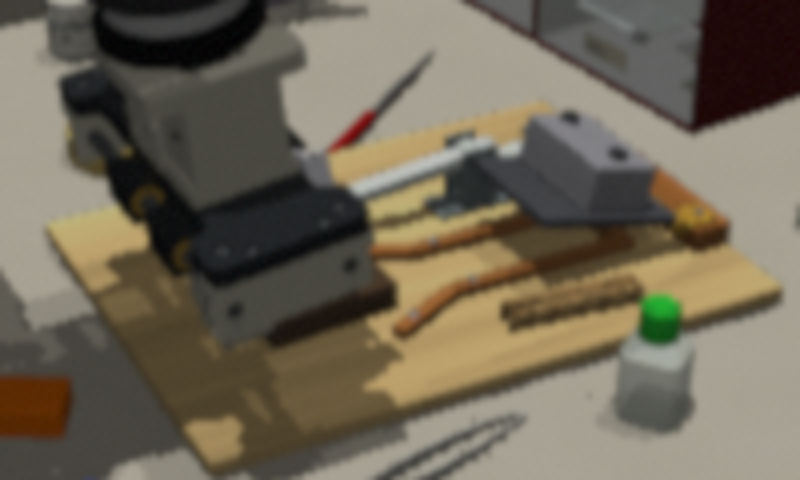

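The block is moving ahead of the fingers with its front end at (390,290), and the plate is still up. I push on to the guide mouth, then shut the fingers and add tilt.

Emit:
carry_out(translation=[[0,0.005,0.0006],[0,0.005,0.0006],[0,0.005,0.0006],[0,0.005,0.0006],[0,0.005,0.0006],[0,0.005,0.0006],[0,0.003,0.0006],[0,0,0]], turn=[[0,0,0],[0,0,0],[0,0,0],[0,0,0],[0,0,0],[0,0,0],[0,0,0],[0,0,0]], gripper=[0.65,0.65,0.65,0.65,0.65,0.65,0.65,0.65])

```text
time: 18.5
tool_pos: [0.5563, 0.0733, -0.0186]
tool_rot: [3.018, -0.01, 1.536]
contact_force: [-0.7, -0.9, 0.3]
opening: 0.0162
```

Emit:
carry_out(translation=[[0,-0.003,-0.01],[0,0,0],[0,0,0],[0,0,0],[0,0,0]], turn=[[0,0,0],[-0.15,0,0],[-0.15,0,0],[0,0,0],[0,0,0]], gripper=[0.65,0.8,1,1,1])

```text
time: 19.0
tool_pos: [0.5618, 0.0755, 0.0103]
tool_rot: [2.768, -0.007, 1.535]
contact_force: [1.2, -1.0, 1.2]
opening: 0.0004
```

```bash
python3 - <<'E'
from mv import *
np.set_printoptions(precision=4,suppress=True)
s=robot.observe();print(s["time"],s["tool_rot"],s["contact_force"],tips(),s["qpos"],s["opening"])
print(goF([-.112,0,.025]));print(goF([-.012,0,.025]))
sd=read_camera("side");sc=read_camera("scene")
for p in(sd,sc):
    print([(np.round(d["pixel"],1).tolist(),round(d["score"],2),inv(V,atz(p,d["pixel"],.020))) for d in nets.tip_of(p,"block_mid")][:4])
E
```

```text
19.0 [ 2.7681 -0.007   1.5347] [ 1.1553 -1.0381  1.2426] (array([-0.1087, -0.0013,  0.0476]), array([-0.1264, -0.0014,  0.0406])) [ 0.0034  0.4901  1.996  -0.0285  0.2821 -1.5041] 0.00038818881102447607
[ 0.0012 -0.0113  0.0198]
[0.0007 0.0818 0.0563]
[([213.9, 316.7], 0.79, array([-0.2748, -0.1162,  0.02  ])), ([198.7, 281.1], 0.65, array([-0.2685, -0.014 ,  0.02  ])), ([296.8, 249.3], 0.64, array([-0.063 , -0.0003,  0.02  ]))]
[([363.6, 211.5], 0.84, array([-0.276 , -0.1024,  0.02  ])), ([282.2, 203.8], 0.64, array([-0.0736, -0.0028,  0.02  ])), ([342.9, 236.3], 0.55, array([-0.2716,  0.0049,  0.02  ]))]
```

Emit:
carry_out(translation=[[0,-0.004,0],[0,0,0]], turn=[[0.12,0,0],[0,0,0]], gripper=[1,1])

```text
time: 19.4
tool_pos: [0.5602, 0.0752, 0.0085]
tool_rot: [2.889, -0.007, 1.534]
contact_force: [1.6, 0.6, -0.7]
opening: 0.0005
```

```bash
python3 - <<'E'
from mv import *
np.set_printoptions(precision=4,suppress=True)
s=robot.observe();print(s["time"],s["tool_rot"],tips(),s["qpos"],s["opening"])
print(goF([-.113,0,.022]));print(goF([-.06,0,.022]))
E
```

```text
19.4 [ 2.8888 -0.007   1.5338] (array([-0.1058, -0.0017,  0.0461]), array([-0.1242, -0.0017,  0.0413])) [-0.0006  0.5158  1.8853 -0.005   0.4875 -1.5294] 0.0005405071345650081
[ 0.0015 -0.0129  0.0215]
[0.0013 0.0384 0.0348]
```

Emit:
carry_out(translation=[[0,-0.012,0.005],[0.001,0,0.016],[0,0,0],[0,0,0]], turn=[[0,0,0],[0,0,0],[0,0,0],[0,0,0]], gripper=[1,1,1,1])

```text
time: 19.8
tool_pos: [0.5504, 0.0769, -0.016]
tool_rot: [2.89, -0.007, 1.534]
contact_force: [0.1, -0.6, 0.4]
opening: 0.0003
```

```bash
python3 - <<'E'
from mv import *
np.set_printoptions(precision=4,suppress=True)
s=robot.observe();print(s["time"],s["tool_rot"],tips(),s["qpos"],s["contact_force"])
print(goF([-.113,0,.022]));print(goF([-.06,0,.022]))
E
```

```text
19.8 [ 2.8905 -0.0068  1.5342] (array([-0.1156, -0.0004,  0.0215]), array([-0.134 , -0.0005,  0.0168])) [ 0.003   0.5501  1.9255 -0.0082  0.4149 -1.5232] [ 0.0961 -0.6359  0.4086]
[0.0004 0.0026 0.0002]
[0.0002 0.0539 0.0133]
```

Emit:
carry_out(translation=[[0,0.0054,0.0013],[0,0.0054,0.0013],[0,0.0054,0.0013],[0,0.0054,0.0013],[0,0.0054,0.0013],[0,0.0054,0.0013],[0,0.0054,0.0013],[0,0.0054,0.0013],[0,0.0054,0.0013],[0,0.0054,0.0013]], turn=[[0,0,0],[0,0,0],[0,0,0],[0,0,0],[0,0,0],[0,0,0],[0,0,0],[0,0,0],[0,0,0],[0,0,0]], gripper=[1,1,1,1,1,1,1,1,1,1])

```text
time: 20.8
tool_pos: [0.6064, 0.075, -0.0151]
tool_rot: [2.891, -0.007, 1.535]
contact_force: [-0.1, -0.7, 0.4]
opening: 0.0003
```

```bash
python3 - <<'E'
from mv import *
np.set_printoptions(precision=4,suppress=True)
s=robot.observe();print(s["time"],s["tool_rot"],tips(),s["qpos"],s["contact_force"])
sd=read_camera("side");sc=read_camera("scene")
for p in(sd,sc):
    print([(np.round(d["pixel"],1).tolist(),round(d["score"],2),inv(V,atz(p,d["pixel"],.020))) for d in nets.tip_of(p,"block_mid")][:4])
print(goF([-.058,0,.022]));print(goF([-.012,0,.022]))
E
```

```text
20.8 [ 2.8913 -0.0067  1.5345] (array([-0.0596, -0.    ,  0.0225]), array([-0.078 , -0.0001,  0.0177])) [-0.0011  0.6148  1.7709 -0.0046  0.5055 -1.531 ] [-0.1424 -0.6629  0.3516]
[([365.3, 283.3], 0.7, array([-0.0061, -0.1512,  0.02  ])), ([198.7, 279.0], 0.69, array([-0.2667, -0.008 ,  0.02  ])), ([312.7, 244.2], 0.67, array([-0.0257,  0.0021,  0.02  ])), ([213.0, 314.7], 0.57, array([-0.2745, -0.111 ,  0.02  ]))]
[([339.6, 235.3], 0.65, array([-0.2627,  0.0068,  0.02  ])), ([360.5, 210.4], 0.49, array([-0.267 , -0.1013,  0.02  ])), ([270.0, 198.8], 0.37, array([-0.0344,  0.0003,  0.02  ]))]
[0.0002 0.0017 0.0009]
[0.     0.0463 0.0123]
```

Emit:
carry_out(translation=[[0,-0.004,-0.008],[0,0,0],[0,0,0]], turn=[[0,0,0],[-0.15,0,0],[0,0,0]], gripper=[1,1,1])

```text
time: 21.3
tool_pos: [0.5951, 0.0759, -0.0056]
tool_rot: [2.77, -0.005, 1.534]
contact_force: [-0.8, 0.8, -0.1]
opening: 0.0003
```

```bash
python3 - <<'E'
from mv import *
np.set_printoptions(precision=4,suppress=True)
s=robot.observe();print(s["time"],s["tool_rot"],tips(),s["qpos"],s["contact_force"])
print(goF([-.064,0,.024]));print(goF([-.03,0,.024]));print(goF([-.012,0,.024]))
E
```

```text
21.3 [ 2.7702 -0.0046  1.5341] (array([-0.0754,  0.0005,  0.0317]), array([-0.0931,  0.0005,  0.0248])) [ 0.0059  0.56    1.9152 -0.0384  0.2954 -1.4927] [-0.7868  0.7769 -0.1342]
[-0.0006  0.0078  0.0113]
[-0.0007  0.0395  0.0237]
[-0.0008  0.0563  0.0302]
```

Emit:
carry_out(translation=[[0,0.004,0.0],[0,0,0.008],[0,0,0]], turn=[[0.05,0,0],[0,0,0],[0,0,0]], gripper=[1,1,1])

```text
time: 21.6
tool_pos: [0.6097, 0.0753, -0.0096]
tool_rot: [2.807, -0.005, 1.533]
contact_force: [0.1, 0.1, 0.1]
opening: 0.0001
```

```bash
python3 - <<'E'
from mv import *
np.set_printoptions(precision=4,suppress=True)
s=robot.observe();print(s["time"],s["tool_rot"],tips(),s["qpos"],s["contact_force"])
print(goF([-.064,0,.0235]));print(goF([-.03,0,.0235]));print(goF([-.012,0,.024]))
E
```

```text
21.6 [ 2.8072 -0.0054  1.5335] (array([-0.0594,  0.0005,  0.0278]), array([-0.0773,  0.0005,  0.0216])) [ 0.003   0.5902  1.842  -0.0223  0.3751 -1.5103] [0.0704 0.1313 0.0626]
[-0.0005 -0.0058  0.0026]
[-0.0006  0.0263  0.0137]
[-0.0007  0.0435  0.0192]
```

Emit:
carry_out(translation=[[0,-0.006,0],[0,0.0,0.003],[0,0,0]], turn=[[0,0,0],[0,0,0],[0,0,0]], gripper=[1,1,1])

```text
time: 21.9
tool_pos: [0.6038, 0.0757, -0.0146]
tool_rot: [2.809, -0.005, 1.534]
contact_force: [-1.2, 0.6, 1.4]
opening: 0.0002
```

Emit:
carry_out(translation=[[0,0.0047,0.0016],[0,0.0047,0.0016],[0,0.0047,0.0016],[0,0.0047,0.0016],[0,0.0047,0.0016],[0,0.0047,0.0016],[0,0,0]], turn=[[0,0,0],[0,0,0],[0,0,0],[0,0,0],[0,0,0],[0,0,0],[0,0,0]], gripper=[1,1,1,1,1,1,1])

```text
time: 22.6
tool_pos: [0.6353, 0.0745, -0.0136]
tool_rot: [2.807, -0.005, 1.534]
contact_force: [0.4, -0.5, -0.5]
opening: 0.0004
```

```bash
python3 - <<'E'
from mv import *
np.set_printoptions(precision=4,suppress=True)
s=robot.observe();print(s["time"],s["tool_rot"],tips(),s["qpos"],s["contact_force"])
sd=read_camera("side")
save(sd,"sd8.png",(260,180,400,280),5.6)
print([(np.round(d["pixel"],1).tolist(),round(d["score"],2),inv(V,atz(sd,d["pixel"],.020))) for d in nets.tip_of(sd,"block_mid")][:4])
print(goF([-.02,0,.0235]));print(goF([-.012,0,.024]))
E
```

```text
22.6 [ 2.8072 -0.0054  1.5336] (array([-0.0338,  0.0007,  0.0238]), array([-0.0518,  0.0006,  0.0176])) [ 0.0011  0.6275  1.7733 -0.019   0.4064 -1.5153] [ 0.3993 -0.4623 -0.4764]
[([213.6, 317.2], 0.92, array([-0.2756, -0.1171,  0.02  ])), ([196.4, 281.1], 0.81, array([-0.2722, -0.0122,  0.02  ])), ([325.1, 239.4], 0.58, array([0.006 , 0.0067, 0.02  ])), ([363.2, 284.2], 0.35, array([-0.0109, -0.1517,  0.02  ]))]
[-0.0007  0.0139  0.0049]
[-0.0008  0.0216  0.007 ]
```

View pics/sd8.png

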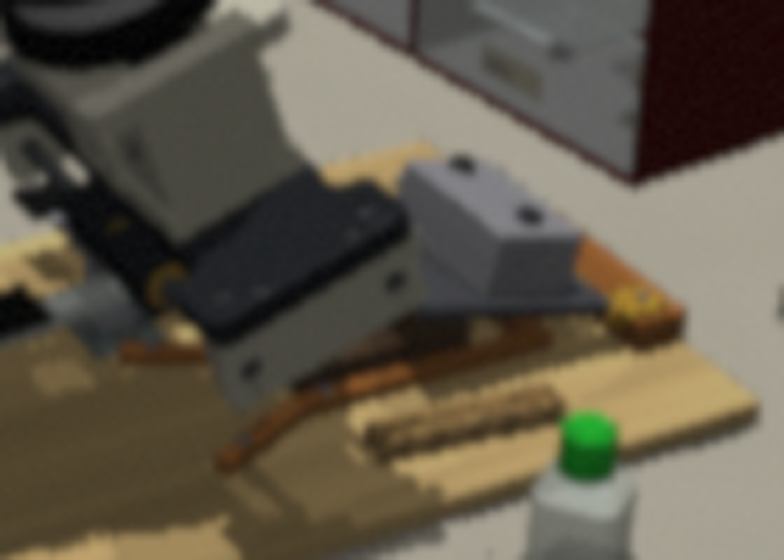

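The box carriage's corner at (415,300) is close to the plate edge at (420,305), so I add tilt gradually while pushing the last 22 mm.

Emit:
carry_out(translation=[[0,0.0027,0.0009],[0,0.0027,0.0009],[0,0.0027,0.0009],[0,0.0027,0.0009],[0,0.0027,0.0009],[0,0.0027,0.0009],[0,0,0]], turn=[[-0.014,0,0],[-0.014,0,0],[-0.014,0,0],[-0.014,0,0],[-0.014,0,0],[-0.014,0,0],[0,0,0]], gripper=[1,1,1,1,1,1,1])

```text
time: 23.4
tool_pos: [0.651, 0.0739, -0.0133]
tool_rot: [2.725, -0.005, 1.534]
contact_force: [0.0, -0.7, 0.3]
opening: 0.0003
```

```bash
python3 - <<'E'
from mv import *
np.set_printoptions(precision=4,suppress=True)
s=robot.observe();print(s["time"],s["tool_rot"],tips(),s["qpos"],s["contact_force"])
Rt=R.from_euler("xyz",s["tool_rot"]).as_matrix();print("body corner",inv(V,s["tool_pos"]+Rt@[0,.0375,-.066]))
print(goF([-.012,0,.0245]))
E
```

```text
23.4 [ 2.7248 -0.0053  1.5337] (array([-0.0212,  0.0008,  0.0237]), array([-0.0386,  0.0007,  0.016 ])) [ 0.0022  0.6322  1.8106 -0.0398  0.2823 -1.4945] [ 0.0209 -0.7282  0.3176]
body corner [-0.0076  0.0006  0.0622]
[-0.0008  0.0087  0.003 ]
```

Emit:
carry_out(translation=[[0,0.0018,0.0007],[0,0.0018,0.0007],[0,0.0018,0.0007],[0,0,0]], turn=[[0.007,0,0],[0.007,0,0],[0,0,0],[0,0,0]], gripper=[1,1,1,1])

```text
time: 23.8
tool_pos: [0.6578, 0.0737, -0.0125]
tool_rot: [2.737, -0.005, 1.534]
contact_force: [-0.9, 0.5, -0.3]
opening: 0.0004
```

```bash
python3 - <<'E'
from mv import *
np.set_printoptions(precision=4,suppress=True)
s=robot.observe();print(s["time"],s["tool_rot"],tips(),s["qpos"],s["contact_force"])
Rt=R.from_euler("xyz",s["tool_rot"]).as_matrix();print("body corner",inv(V,s["tool_pos"]+Rt@[0,.0375,-.066]))
print(goF([-.012,0,.0245]))
E
```

```text
23.8 [ 2.7372 -0.0054  1.5336] (array([-0.0139,  0.0008,  0.0246]), array([-0.0313,  0.0008,  0.0171])) [ 0.0013  0.6403  1.7788 -0.0325  0.3183 -1.5024] [-0.9213  0.4764 -0.2765]
body corner [0.0002 0.0006 0.0629]
[-0.0008  0.0017  0.0008]
```

Now 1 mm steps until the stop shows in the force.

Emit:
carry_out(translation=[[0,0.0009,0.0004],[0,0.0009,0.0004],[0,0,0]], turn=[[0,0,0],[0,0,0],[0,0,0]], gripper=[1,1,1])

```text
time: 24.1
tool_pos: [0.6589, 0.0736, -0.013]
tool_rot: [2.739, -0.005, 1.534]
contact_force: [-0.6, -0.7, 0.5]
opening: 0.0005
```

Emit:
carry_out(translation=[[0,0.0009,0.0004],[0,0,0]], turn=[[0,0,0],[0,0,0]], gripper=[1,1])

```text
time: 24.3
tool_pos: [0.6593, 0.0736, -0.0131]
tool_rot: [2.74, -0.005, 1.534]
contact_force: [-4.6, 0.1, 2.9]
opening: 0.0008
```

Emit:
carry_out(translation=[[0,0.0009,0.0004],[0,0,0]], turn=[[0,0,0],[0,0,0]], gripper=[1,1])

```text
time: 24.5
tool_pos: [0.6595, 0.0736, -0.0132]
tool_rot: [2.741, -0.005, 1.534]
contact_force: [-8.8, -0.7, 5.2]
opening: 0.0007
```

The force is -8.8 N at F.x of about -12 mm, exactly the home position. I back off, reducing tilt as I go.

Emit:
carry_out(translation=[[0,-0.009,-0.004],[0,-0.009,-0.004],[0,-0.012,-0.006],[0,-0.014,-0.006],[0,-0.014,-0.016],[0,-0.01,-0.03],[0,0,-0.04],[0,0,-0.04],[0,0,0]], turn=[[0.01,0,0],[0.03,0,0],[0.06,0,0],[0.08,0,0],[0.1,0,0],[0.1,0,0],[0.02,0,0],[0,0,0],[0,0,0]], gripper=[1,1,1,1,1,1,1,1,1])

```text
time: 25.4
tool_pos: [0.5851, 0.0759, 0.1175]
tool_rot: [3.126, -0.006, 1.534]
contact_force: [0.2, -0.4, -0.5]
opening: 0.0007
```

```bash
python3 - <<'E'
from mv import *
np.set_printoptions(precision=4,suppress=True)
s=robot.observe();print(s["time"],s["tool_rot"],tips(),s["qpos"],s["contact_force"])
sd=read_camera("side");sc=read_camera("scene")
for p in (sd,sc):
  for n in("block_mid","plate_edge","catch_tab"):
    print(n,[(np.round(d["pixel"],1).tolist(),round(d["score"],2),inv(V,atz(p,d["pixel"],.0435 if n[0]=="c" else .020))) for d in nets.tip_of(p,n)][:4])
E
```

```text
25.4 [ 3.1262 -0.0058  1.5338] (array([-0.0722,  0.    ,  0.1539]), array([-0.0912, -0.    ,  0.1537])) [-0.0041  0.5132  1.4619  0.0058  1.151  -1.5402] [ 0.2294 -0.4205 -0.4702]
block_mid [([215.5, 317.4], 0.93, array([-0.273 , -0.1189,  0.02  ])), ([199.5, 282.8], 0.93, array([-0.2687, -0.0194,  0.02  ])), ([334.0, 239.0], 0.55, array([ 0.023 , -0.0001,  0.02  ]))]
plate_edge [([323.0, 229.5], 0.95, array([0.0224, 0.0429, 0.02  ]))]
catch_tab [([267.0, 216.4], 0.54, array([-0.0771,  0.1096,  0.0435]))]
block_mid [([361.8, 212.6], 0.63, array([-0.2738, -0.0961,  0.02  ])), ([340.0, 236.5], 0.58, array([-0.2656,  0.0098,  0.02  ])), ([211.3, 306.5], 0.26, array([-0.1155,  0.3656,  0.02  ]))]
plate_edge [([259.6, 184.7], 0.78, array([ 0.0219, -0.0286,  0.02  ]))]
catch_tab [([262.1, 223.6], 0.55, array([-0.0802,  0.1027,  0.0435]))]
```

The block net reads (23.0, -0.1) mm, which is bay_home. The tab is next. I yaw 90° so the wide body clears the rising lever.

Emit:
carry_out(translation=[[0,0,0],[0,0,0],[0,0,0],[0,0,0],[0,0,0],[0,0,0],[0,0,0],[0,0,0],[0,0,0],[0,0,0]], turn=[[0.015,0,0],[0,0,0.145],[0,0,0.145],[0,0,0.145],[0,0,0.145],[0,0,0.145],[0,0,0.145],[0,0,0.145],[0,0,0.145],[0,0,0.145]], gripper=[1,1,1,1,1,1,1,1,1,1])

```text
time: 26.8
tool_pos: [0.581, 0.0758, 0.1111]
tool_rot: [-3.133, 0.011, 0.223]
contact_force: [-0.4, -0.1, 0.4]
opening: 0.0005
```

Emit:
carry_out(translation=[[0,0,0],[0,0,0],[0,0,0]], turn=[[0,0,0.14],[0,0,0.13],[0,0,0]], gripper=[1,1,1])

```text
time: 27.1
tool_pos: [0.5811, 0.0759, 0.1111]
tool_rot: [-3.136, 0.013, -0.042]
contact_force: [0.2, -0.3, -0.7]
opening: 0.0007
```

```bash
python3 - <<'E'
from mv import *
np.set_printoptions(precision=4,suppress=True)
s=robot.observe();print(s["time"],s["tool_pos"],s["tool_rot"],s["qpos"])
print(go([-.070,.115,.060-L]),go([-.070,.115,.0435-L]))
E
```

```text
27.1 [0.5811 0.0759 0.1111] [-3.1363  0.0126 -0.0424] [-0.0045  0.5295  1.4523  0.0063  1.1722  0.0355]
[ 0.0161 -0.1145  0.0878] [ 0.0163 -0.1144  0.1043]
```

Emit:
carry_out(translation=[[0.008,-0.04,0],[0.008,-0.04,0],[0,-0.0345,0.01],[0,0,0.04],[0,0,0.035],[0,0,0],[0,0,0]], turn=[[0,0,0],[0,0,0],[0,0,0],[0,0,0],[0,0,0],[0,0,0],[0,0,0]], gripper=[1,1,1,1,1,1,1])

```text
time: 27.8
tool_pos: [0.6009, 0.19, 0.0271]
tool_rot: [-3.136, 0.013, -0.039]
contact_force: [-0.1, 0.1, 0.3]
opening: 0.0008
```

```bash
python3 - <<'E'
from mv import *
np.set_printoptions(precision=4,suppress=True)
s=robot.observe();print(s["time"],inv(V,s["tool_pos"]),s["tool_rot"],s["contact_force"],tips())
sd=read_camera("side");save(sd,"sd9.png",(200,160,400,300),4)
p=sd
for n in("block_mid","plate_edge","catch_tab"):
    print(n,[(np.round(d["pixel"],1).tolist(),round(d["score"],2),inv(V,atz(p,d["pixel"],.0435 if n[0]=="c" else .020))) for d in nets.tip_of(p,n)][:4])
print(go([-.070,.115,.0435-L]))
E
```

```text
27.8 [-0.07    0.1149  0.0271] [-3.1365  0.0126 -0.0394] [-0.1289  0.0521  0.3037] (array([-0.0695,  0.1053,  0.0633]), array([-0.0696,  0.1243,  0.0634]))
block_mid [([212.4, 318.6], 0.91, array([-0.2784, -0.1194,  0.02  ])), ([198.2, 279.9], 0.91, array([-0.2683, -0.0102,  0.02  ])), ([335.0, 237.3], 0.62, array([0.0284, 0.0046, 0.02  ]))]
plate_edge [([327.4, 227.9], 0.97, array([0.0342, 0.0444, 0.02  ])), ([360.7, 229.3], 0.28, array([0.094 , 0.0079, 0.02  ]))]
catch_tab [([266.9, 212.4], 0.48, array([-0.0699,  0.126 ,  0.0435]))]
[-0.0012  0.0002  0.022 ]
```

View pics/sd9.png

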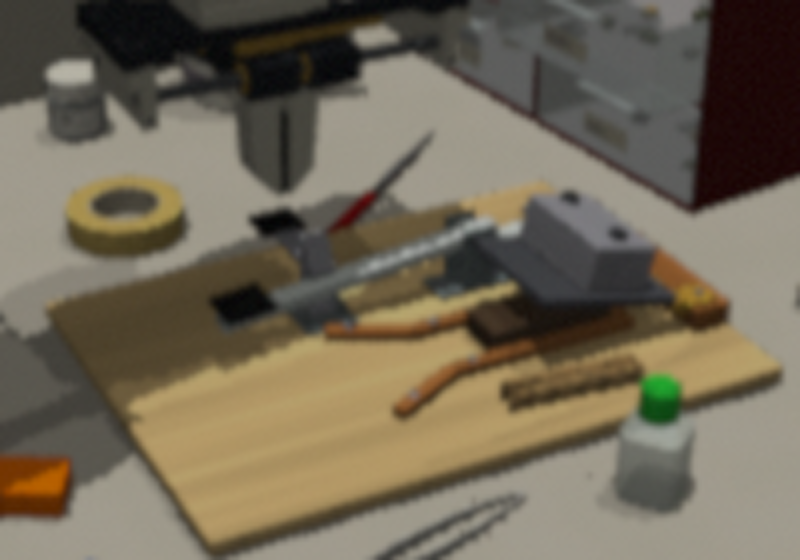

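The block is under the plate at (500,320). The plate is up, the lever pad is down at (240,302), and the fingertip at (280,190) is right above the tab at (278,222). Pressing the tab now.

Emit:
carry_out(translation=[[0,0,0.01],[0,0,0.006],[0,0,0.003],[0,0,0.003],[0,0,0.003],[0,-0.0005,0.003],[0,-0.0005,0.002],[0,0,0]], turn=[[0,0,0],[0,0,0],[0,0,0],[0,0,0],[0,0,0],[0,0,0],[0,0,0],[0,0,0]], gripper=[1,1,1,1,1,1,1,1])

```text
time: 28.8
tool_pos: [0.6006, 0.1913, -0.0034]
tool_rot: [-3.136, 0.012, -0.041]
contact_force: [0.5, 0.7, 1.9]
opening: 0.0007
```

Emit:
carry_out(translation=[[0,-0.0005,0.0015],[0,0,0.0015],[0,0,0]], turn=[[0,0,0],[0,0,0],[0,0,0]], gripper=[1,1,1])

```text
time: 29.1
tool_pos: [0.6006, 0.1918, -0.0062]
tool_rot: [-3.136, 0.011, -0.041]
contact_force: [1.0, 1.6, 1.5]
opening: 0.0002
```

```bash
python3 - <<'E'
from mv import *
np.set_printoptions(precision=4,suppress=True)
s=robot.observe();print(s["time"],s["contact_force"],tips())
p=read_camera("side")
for n in("block_mid","plate_edge","lever_pad"):
    print(n,[(np.round(d["pixel"],1).tolist(),round(d["score"],2)) for d in nets.tip_of(p,n)][:4])
E
```

```text
29.1 [0.978  1.5644 1.4956] (array([-0.07  ,  0.107 ,  0.0301]), array([-0.07  ,  0.126 ,  0.0302]))
block_mid [([186.0, 209.5], 0.7), ([332.8, 240.6], 0.67), ([198.1, 280.0], 0.65), ([214.6, 314.7], 0.56)]
plate_edge [([324.6, 238.1], 0.88)]
lever_pad [([262.5, 212.3], 0.92)]
```

The lever came up and the plate edge is at row 238, z ≈ 28 mm. I retreat straight up and check.

Emit:
carry_out(translation=[[0,0,-0.005],[0,0,-0.008],[0,0,-0.02],[0,0,-0.04],[0,0,-0.04],[0,0,-0.02],[0,0,0],[0,0,0],[0,0,0],[0,0,0]], turn=[[0,0,0],[0,0,0],[0,0,0],[0,0,0],[0,0,0],[0,0,0],[0,0,0],[0,0,0],[0,0,0],[0,0,0]], gripper=[1,1,1,1,1,1,1,1,1,1])

```text
time: 30.3
tool_pos: [0.601, 0.1908, 0.1252]
tool_rot: [-3.137, 0.015, -0.041]
contact_force: [-0.0, 0.5, -0.7]
opening: 0.0004
```

```bash
python3 - <<'E'
from mv import *
np.set_printoptions(precision=3,suppress=True)
s=robot.observe();print(s["time"],s["contact_force"],s["tool_pos"])
p=read_camera("side")
for n in("block_mid","plate_edge","lever_pad","catch_tab","glue_bottle","peg_clamp","tweezers","mask_tape","needle_file","small_pot","large_pot"):
    print(n,[(np.round(d["pixel"],1).tolist(),round(d["score"],2)) for d in nets.tip_of(p,n)][:3])
print("exp edge28",proj(p,PW(V,[.001,0,.028])[0]),"home",proj(p,PW(V,[.023,0,.020])[0]),"near-top",proj(p,PW(V,[-.012,0,.028])[0]))
# brown block's protruding end vs predicted
im=cv2.cvtColor(p["img"],cv2.COLOR_RGB2HSV)
for r in range(232,250,2):print(r,p["img"][r,306:334:2].sum(1)//3)
for x in (-.012,-.0):
  for y in(-.014,.014):print(x,y,proj(p,PW(V,[x,y,.028])[0]),proj(p,PW(V,[x,y,.012])[0]))
E
```

```text
30.3 [-0.016  0.465 -0.707] [0.601 0.191 0.125]
block_mid [([213.3, 317.3], 0.95), ([332.7, 239.4], 0.55)]
plate_edge [([326.0, 236.9], 0.59)]
lever_pad [([261.1, 214.4], 0.61), ([220.0, 196.1], 0.54)]
catch_tab [([269.6, 215.4], 0.44)]
glue_bottle [([365.5, 282.6], 0.91)]
peg_clamp [([341.1, 257.9], 0.68)]
tweezers [([307.9, 296.2], 0.79)]
mask_tape [([229.1, 218.5], 0.74)]
needle_file [([296.2, 203.8], 0.45)]
small_pot [([187.5, 209.9], 0.7), ([365.5, 284.6], 0.16)]
large_pot [([219.1, 192.5], 0.79)]
exp edge28 [324.838 238.172] home [333.966 238.974] near-top [319.257 239.694]
232 [64 58 76 78 83 63 67 56 63 65 65 65 64 57]
234 [114 117 103 107 119 130 135 104  45  61  66  66  66  64]
236 [148 149 145 144 140 120  82  66  42  40  61  66  65  65]
238 [144 137 127 114  96  67  45  51  51  43  38  60  66  65]
240 [103  94  79  69  59  37  24  43  50  53  43  37  56  64]
242 [ 62  51  63  76 103  82  23  23  42  48  42  29  30  54]
244 [ 94 112 134 139 140 120  66  24  22  27  24  22  23  29]
246 [140 144 143 144 144 141 120  68  31  39  54  56  50  33]
248 [144 145 145 146 143 141 125  99  73  77  73  58  48  36]
-0.012 -0.014 [322.818 243.028] [322.526 249.797]
-0.012 0.014 [315.78  236.439] [315.551 243.102]
-0.0 -0.014 [328.017 241.59 ] [327.684 248.338]
-0.0 0.014 [320.89  235.066] [320.621 241.709]
```

```bash
python3 -c "
from cell import robot
print(robot.hand_in(), robot.observe()['time'])"
```

```text
the job is handed in; nothing more can be done
the job is handed in; nothing more can be done
```

The press is loaded and the job is handed in, at about 30 s of the 58 s allowed. In order, I pressed the lever down to its stop so it caught, pushed the brown block home against the end stop, and pressed the catch tab.

**Last checks**
- **Block:** before release, the network put its centre at press (23.0, −0.1) mm, against (23, 0) for home. The end stop showed as about 9 N against the push. After release, its near edge in the side picture still matched the home position to within about a pixel.
- **Plate:** its front edge read about 28–31 mm high, consistent with lying level on the block (28 mm). While caught up it read 50 mm.
- **Lever and tab:** both are back up.
- **Other things:** by the network's pixels in the side view, the bottle, tape and tweezers are where they were at the start, to within a few pixels. I did not measure the others against their starting places, and no final picture was viewed because the 12 views were used up.
- **Robot:** it ended clear of everything, with no contact force.

**Problems on the way**
- **Tool length:** the fingertips end about 36 mm short of the TCP the robot reports. I found this from the pictures and the lever's stop, and confirmed it by touching the board. All later moves used the corrected length.
- **Board touch:** that touch reached 38.6 N on the fingertips, harder than I meant.
- **Joint 5:** it came close to its lower limit (0.282 against 0.28) while the tool was tilted. No reading showed it past the limit.

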